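Gauge two sample terminals, then box and accept the lot

TASK

First check the two sample terminals: take the red-handled gauge pin out of the wooden rack, push it fully home into the opening of the brass terminal, draw it out, push it fully home into the opening of the dark steel terminal, then put it back fully home in the hole it left in the rack. Once that is done, load every fitting lying on the bench (U-channel, pipe coupler, flanged bush, orange connector strip, as many as there are) into the blue tray, and last throw the red-balled accept lever all the way over, away from the robot. Leave the other gauges in the rack and do not disturb the other things on the bench.

Things in the scene. Friction and masses are not known exactly. Their poses are not given: they have to be found in the camera images.
- gauge_mid (a point): the gauge pin with the red handle, standing in the wooden rack: a steel shank of 10 mm diameter and 45 mm length with a tapered foot, under a round handle of 26 mm diameter and 60 mm length, 80 g. Origin: centre of the handle, 30 mm above the handle's lower shoulder and 75 mm above the foot; z along the pin, up. When fully home in a hole the shoulder rests on the mouth, so this point is 30 mm above the mouth
- gauge_blue_mid (a point): gauge pin like the red one but with a blue handle; it stays in the rack. Origin: centre of its handle; same sizes as the red one
- gauge_black_mid (a point): gauge pin like the red one but with a black handle; it stays in the rack. Origin: centre of its handle; same sizes as the red one
- slot0 (a point): mouth of a hole in the wooden gauge rack's top face, which is 65 mm above the table (rack 60 x 270 x 65 mm, fixed, long along its y; three holes 85 mm apart along y). The hole is 12 mm wide, 52 mm deep, straight down, with a 2 mm chamfer. At the start all three hold a gauge pin, in any order. Origin: centre of the mouth; x across the rack, y along it, z up
- slot1 (a point): mouth of a hole in the wooden gauge rack's top face, which is 65 mm above the table (rack 60 x 270 x 65 mm, fixed, long along its y; three holes 85 mm apart along y). The hole is 12 mm wide, 52 mm deep, straight down, with a 2 mm chamfer. At the start all three hold a gauge pin, in any order. Origin: centre of the mouth; x across the rack, y along it, z up
- slot2 (a point): mouth of a hole in the wooden gauge rack's top face, which is 65 mm above the table (rack 60 x 270 x 65 mm, fixed, long along its y; three holes 85 mm apart along y). The hole is 12 mm wide, 52 mm deep, straight down, with a 2 mm chamfer. At the start all three hold a gauge pin, in any order. Origin: centre of the mouth; x across the rack, y along it, z up
- brass_mouth (a point): mouth of the vertical opening in the brass sample terminal (block 46 x 42 mm) clamped on top of a fixed white nylon block (84 x 76 mm). Its top is 56 mm above the table; opening 12 mm wide, straight through, with a 2 mm chamfer. Origin: centre of the mouth; z up
- steel_mouth (a point): the same for the dark steel sample terminal on the other nylon block (all sizes as for the brass one)
- tub: blue open tray, fixed, 250 mm along its x, 190 mm along its y, 60 mm high, walls and floor 5 mm. Origin: centre of its underside
- channel_mid (a point): fitting, may be absent: aluminium U-channel, 90 mm long along its x, 36 mm wide (y), 32 mm high, open at the top (two 8 mm flanges), 140 g. Origin: its centre, half-way up (16 mm)
- coupler_mid (a point): fitting, may be absent: pipe coupler, brass block 36 x 30 x 30 mm with copper tube of 22 mm diameter passing through it, 90 mm long in all along its x, 180 g. Origin: its centre, 15 mm up
- bush_mid (a point): fitting, may be absent: steel flanged bush standing on its round flange (56 mm diameter, 8 mm thick); above it a round body of 34 mm diameter; 50 mm high in all, 200 g. Origin: on its axis, 25 mm up; z along the axis
- strip_mid (a point): fitting, may be absent: orange connector strip, 85 mm long along its x, 26 mm wide (y), 30 mm high, 100 g. Origin: its centre, 15 mm up
- lever (a joint): accept lever, a toggle that stays where it is left (stiff hinge, under 2 N at its ball): about 0 to 0.2 rad at the start (leaning towards the robot), 1.0 rad fully over (leaning away from the robot, along +x of its base)
- lever_tip (a point): centre of the red ball (26 mm diameter) on the accept lever's steel rod (10 mm thick), 80 mm from the hinge. The ball travels 77 mm in an arc about the hinge, 92 mm above the table at both ends of the travel and 102 mm in the middle
- lever_base: green block of the accept lever, fixed, 70 x 50 x 25 mm. Origin: centre of its underside; x is the direction in which the lever is thrown; the hinge lies along y, 22 mm above the origin
- cutter: bystander: green box cutter, 110 x 26 x 16 mm, lying on the table
- spacer: bystander: steel ring, 60 mm diameter, 20 mm high
- jar: bystander: jar, 52 mm diameter, 75 mm high

How it is judged:
On the way, in this order (a step that is already met when the one before it is completed fails the run):
1. the red gauge pin is fully home in the brass terminal (horizontal distance between gauge_mid and brass_mouth below 0.005 m and z of gauge_mid in the frame of brass_mouth between 0.02 and 0.035 m and angle between gauge_mid's own z axis and vertical below 0.09 rad), for 0.2 s.
2. the red gauge pin is fully home in the dark steel terminal (horizontal distance between gauge_mid and steel_mouth below 0.005 m and z of gauge_mid in the frame of steel_mouth between 0.02 and 0.035 m and angle between gauge_mid's own z axis and vertical below 0.09 rad), for 0.2 s.
3. the red gauge pin is fully home in the rack again (((horizontal distance between gauge_mid and slot0 below 0.005 m and z of gauge_mid in the frame of slot0 between 0.02 and 0.035 m and angle between gauge_mid's own z axis and vertical below 0.09 rad) or (horizontal distance between gauge_mid and slot1 below 0.005 m and z of gauge_mid in the frame of slot1 between 0.02 and 0.035 m and angle between gauge_mid's own z axis and vertical below 0.09 rad) or (horizontal distance between gauge_mid and slot2 below 0.005 m and z of gauge_mid in the frame of slot2 between 0.02 and 0.035 m and angle between gauge_mid's own z axis and vertical below 0.09 rad))), for 0.2 s.
4. every fitting is in the tray (x of channel_mid in the frame of tub between -0.115 and 0.115 m and y of channel_mid in the frame of tub between -0.085 and 0.085 m and z of channel_mid in the frame of tub between 0 and 0.06 m and x of coupler_mid in the frame of tub between -0.115 and 0.115 m and y of coupler_mid in the frame of tub between -0.085 and 0.085 m and z of coupler_mid in the frame of tub between 0 and 0.06 m and x of bush_mid in the frame of tub between -0.115 and 0.115 m and y of bush_mid in the frame of tub between -0.085 and 0.085 m and z of bush_mid in the frame of tub between 0 and 0.06 m and x of strip_mid in the frame of tub between -0.115 and 0.115 m and y of strip_mid in the frame of tub between -0.085 and 0.085 m and z of strip_mid in the frame of tub between 0 and 0.06 m), for 0.2 s.
5. the accept lever is thrown over (value of joint lever above 0.88 rad), for 0.2 s.
At the end, for the whole second after the job is handed in: The red gauge pin stands in the rack's free hole with its shoulder within 5 mm of the mouth and upright; the centre of every fitting present is inside the tray's walls and below its rim; the lever is past 0.88 rad of its 1.0 rad (all of step 4 and ((horizontal distance between gauge_mid and slot0 below 0.005 m and z of gauge_mid in the frame of slot0 between 0.02 and 0.035 m and angle between gauge_mid's own z axis and vertical below 0.09 rad) or (horizontal distance between gauge_mid and slot1 below 0.005 m and z of gauge_mid in the frame of slot1 between 0.02 and 0.035 m and angle between gauge_mid's own z axis and vertical below 0.09 rad) or (horizontal distance between gauge_mid and slot2 below 0.005 m and z of gauge_mid in the frame of slot2 between 0.02 and 0.035 m and angle between gauge_mid's own z axis and vertical below 0.09 rad)) and value of joint lever above 0.88 rad); the robot touches nothing.
It fails at once if another gauge pin is taken out of the rack or disturbed (distance of any of gauge_blue_mid, gauge_black_mid from where it was at the start of the episode above 0.015 m).
It fails at once if a bystander is moved by more than 50 mm (distance of any of cutter, spacer, jar from where it was at the start of the episode above 0.05 m).
Of channel, coupler, bush, strip only 2 to 4 are there at a start; the rules pass over those that are not, and their reading is None.
At some moment in a run one of channel, coupler, bush, strip may be knocked a few centimetres aside while the robot is not near it.
It also fails if it takes over 208 s, if anything falls off the work surface, if the arm or the gripper's body presses on something with over 40 N, if the wrist force passes 120 N, or if a joint passes its speed limit or range.

ROBOT

A 6-joint arm with a two-finger parallel gripper is mounted at the origin on the work surface. World frame = base frame: x ahead of the robot, y to its left, z up, the work surface at z = 0. Lengths are in m, angles in rad, forces in N, time in s.
With the tool pointing down it reaches from about 0.35 to 0.875 m from the base axis. Payload 15.5 kg.
Tool frame: the origin (TCP) lies at the very end of the fingers, on their centre line; the grasp point (between the pads) lies 19 mm behind it; z points along the fingers, y is the line along which they close (so a half turn about z gives the same grasp; the last joint's range is limited). The gripper opens to 85 mm and grips with 20 to 120 N. Pads are 22 mm wide; open, the fingers measure 114 mm over their backs; the gripper's body (76 mm by 85 mm) begins 54 mm behind the grasp point. The pads swing forward as they close: fully open they stand 13 mm farther back than shut.
Start: joints at [-1.397, 0.494, 1.345, -0, 1.302, -0.096], TCP at [0.166, -0.603, 0.231] pointing down, gripper open.
Joint ranges: [-2.91, 2.91], [-0.82, 2.16], [0.22, 2.67], [-1.22, 4.37], [0.12, 2.79], [-3.08, 3.08]. Speed limits (rad/s): [1.89, 1.89, 2.57, 3.01, 3.01, 3.01].

INTERFACE

Orientations are given as a unit quaternion [w, x, y, z].
In Python, from cell import read_state, snapshot, job_done, silhouettes gives the robot as it stands. The module is installed in compiled form; this text tells all that it offers.
- The arm moves only by the tool move_arm, never from a script. Its argument "targets" is a list of rows, each a list of 3 entries, a list of its own where there are three numbers: the finger opening in mm, from 0 to 85.4, then the shift along the tool's x, y, z in mm, then the turn about the tool's z in degrees. In form: [[gripper, [dx, dy, dz], roll], ...]. A call has 1 to 8 rows; each row shifts and turns the commanded pose from where the row before left it, along the tool's axes as they then stand; what a row does not reach is not made up. A row lasts 1/8 s, in which the tool goes at most 62.5 mm and 10.7 degrees, less where a joint would pass 70% of its speed; a pose out of reach is approached as far as the arm can. A call with a gripper value outside its range is refused whole. The fingers move at their own pace and stop on an object; the grip force is fixed at half the most. Time passes only in rows, so rows that do not move let the fingers close. It gives the time, the measured TCP pose, the force, the opening and the grip force at its end, in the units of the state.
- read_state(): the state, without advancing time (a new reading comes with each control period).
- snapshot(name): name is "scene" or "top" or "wrist"; returns a dict with "color" (420x560x3 uint8, red, green, blue), "fx", "fy", "cx", "cy" (pixels), "rvec" (rotation vector, rad) and "tvec" (3), from world to camera coordinates, as OpenCV has them; the wrist camera has in their place "tool_from_camera" (4x4, takes a point from camera to tool coordinates, whose origin is the TCP and whose axes are the flange's). Camera axes: x right, y down, z forward; pixel columns grow to the right and rows downward; lengths in m; the calibration is good to about 2 mm. The wrist camera is an equidistant fisheye: a pixel r from the principal point sees the ray r / f radians off the axis. A picture is of the moment at which its call begins: read the wrist's pose just before it. There is no depth.
- job_done(): hands the job in; it is judged then, once.
Trained networks look in a picture, given as the dict that the camera call returned (one of the last four; its "shot" number tells which), for a name from the list of things; names that differ only in an ending like _2 or _b are one class to them, and where a whole thing is asked for, a point or a joint stands for the part that bears it (a point fixed in the world has none). Each returns a list of dicts, best first, with "p" (0 to 1); they miss things now and then, are a little off and sometimes report something else, mostly with a low value. They report only what shows in the picture. A call takes as long as a camera call.
- silhouettes(picture, label): "pixels" (420x560 bool, what is visible of it) and "box" ([left, top, width, height] in pixels, round what is visible of it).
The state is a dict: "time": time; "q": joint angles; "qvel": joint speeds; "joint_efforts": joint torques, N m; "tcp_pos": TCP position; "eef_rot": TCP orientation; "ft_force": force on the tool from outside, world axes, zero at the start; "wrist_torque": the same for the moment, N m; "width": finger opening in m; "grasp_force": force on a finger pad.
Only numpy, scipy, OpenCV 4.12 (cv2) and the standard library are available. Lean on these libraries where they do the work, as an engineer would, in place of code of your own. Each camera call takes 0.05 s, during which the arm holds its last target. There are 200 camera calls.

## Working session

There is one attempt and no reset: what is moved stays moved. The work goes in short steps, Python scripts to look and compute and a tool call to move; the robot and the scene stay as the last step left them, time stands still between calls to the robot, and variables do not carry over. Pictures are saved under pics/ and viewed, at most 14 in all, crops included, and the job is handed in when it is done.

Besides the shell and the picture viewer there is one more tool, called after "Emit:" by a JSON object that holds its "method" and its "body", one argument or row to a line. move_arm: Moves the arm, as the interface text tells. Its arguments: {"type":"object","properties":{"targets":{"type":"array"}},"required":["targets"]}

```bash
mkdir -p pics; cat > h.py <<'E'
import numpy as np, cv2
from cell import read_state, snapshot, job_done, silhouettes
from scipy.spatial.transform import Rotation as R
def save(p,n): cv2.imwrite(f'pics/{n}.png',cv2.cvtColor(p['color'],cv2.COLOR_RGB2BGR))
def ray(p,u,v,st=None):
    if 'rvec' in p:
        Rm=cv2.Rodrigues(np.array(p['rvec'],float))[0]; t=np.array(p['tvec'],float)
        d=np.array([(u-p['cx'])/p['fx'],(v-p['cy'])/p['fy'],1.]); return -Rm.T@t, Rm.T@d
    a,b=(u-p['cx'])/p['fx'],(v-p['cy'])/p['fy']; th=np.hypot(a,b)
    s=np.sin(th)/th if th>1e-9 else 1
    d=np.array([a*s,b*s,np.cos(th)])
    T=np.array(p['tool_from_camera']); q=st['eef_rot']; Rt=R.from_quat([q[1],q[2],q[3],q[0]]).as_matrix()
    return np.array(st['tcp_pos'])+Rt@T[:3,3], Rt@T[:3,:3]@d
def at(p,u,v,z,st=None):
    o,d=ray(p,u,v,st); return o+d*(z-o[2])/d[2]
def pix(p,X,st=None):
    X=np.array(X,float)
    if 'rvec' in p:
        r,_=cv2.projectPoints(X.reshape(1,3),np.array(p['rvec'],float),np.array(p['tvec'],float),np.array([[p['fx'],0,p['cx']],[0,p['fy'],p['cy']],[0,0,1.]]),None); return r.ravel()
    T=np.array(p['tool_from_camera']); q=st['eef_rot']; Rt=R.from_quat([q[1],q[2],q[3],q[0]]).as_matrix()
    c=T[:3,:3].T@(Rt.T@(X-np.array(st['tcp_pos']))-T[:3,3]); r=np.hypot(c[0],c[1]); th=np.arctan2(r,c[2])
    return np.array([p['cx']+p['fx']*th*c[0]/r,p['cy']+p['fy']*th*c[1]/r])
def sil(p,l):
    r=silhouettes(p,l)
    return r
E
python3 - <<'E'
from h import *
s=read_state(); print({k:np.round(v,3).tolist() for k,v in s.items()})
for n in ['top','scene']:
    p=snapshot(n); save(p,n+'0'); print(n,ray(p,280,210))
    for l in ['gauge_mid','gauge_blue_mid','gauge_black_mid','tub','channel_mid','coupler_mid','bush_mid','strip_mid','lever','lever_base','cutter','spacer','jar']:
        for r in sil(p,l)[:2]:
            m=cv2.moments(r['pixels'].astype(np.uint8)); 
            if m['m00']<1: continue
            c=(m['m10']/m['m00'],m['m01']/m['m00'])
            rect=cv2.minAreaRect(np.argwhere(r['pixels'])[:,::-1].astype(np.float32))
            print(l,round(r['p'],2),r['box'],np.round(c,1),'rect',np.round(rect[0],1),np.round(rect[1],1),round(rect[2]),at(p,*c,0.02).round(3))
E
```

```text
{'time': 0.0, 'q': [-1.397, 0.494, 1.346, -0.0, 1.303, -0.096], 'qvel': [-0.0, -0.001, 0.001, -0.002, 0.0, 0.001], 'joint_efforts': [-0.006, -88.216, -38.387, -0.0, 0.01, 0.0], 'tcp_pos': [0.166, -0.602, 0.231], 'eef_rot': [-0.001, 0.991, 0.134, -0.0], 'ft_force': [1.054, 0.171, 0.057], 'wrist_torque': [-0.024, -0.04, -0.075], 'grasp_force': 0.0, 'width': 0.086}
top (array([ 0.49401512, -0.03414897,  1.10369976]), array([ 0.05634824,  0.01359017, -0.99835377]))
gauge_mid 0.71 [243.6, 169.3, 8.2, 10.3] [249.2 175.6] rect [249.  175.5] [11. 10.] 90 [0.642 0.062 0.02 ]
gauge_blue_mid 0.48 [280.6, 170.6, 10.8, 12.2] [284.3 177. ] rect [284.5 177.5] [13. 11.] 90 [ 0.64  -0.028  0.02 ]
gauge_black_mid 0.63 [205.1, 168.1, 18.7, 11.8] [213.4 175.5] rect [213.3 175.8] [15.6 10.6] 45 [0.64  0.154 0.02 ]
tub 0.98 [334.7, 155.2, 79.3, 108.7] [373.6 209.7] rect [373.6 209.2] [ 80.  102.6] 2 [ 0.561 -0.259  0.02 ]
channel_mid 0.9 [293.0, 239.4, 14.9, 38.3] [298.8 256.1] rect [299.  256.3] [36.6 15.8] 84 [ 0.439 -0.07   0.02 ]
channel_mid 0.36 [247.3, 223.3, 19.5, 24.7] [256.4 235. ] rect [256.5 23
[... 2716 characters left out ...]
9.2] rect [191.3 154.4] [40.  28.7] 77 [ 0.53 -0.45  0.02]
cutter 0.72 [272.8, 214.7, 12.8, 26.4] [278.  226.2] rect [277.5 226.5] [25. 11.] 90 [ 0.579 -0.077  0.02 ]
cutter 0.49 [283.3, 158.6, 24.9, 16.3] [295.7 167.5] rect [295.4 167.8] [ 8.9 23.3] 63 [ 0.368 -0.198  0.02 ]
spacer 0.89 [468.3, 263.0, 29.5, 20.1] [481.1 273.9] rect [481. 274.] [24. 28.] 90 [0.395 0.375 0.02 ]
spacer 0.36 [253.4, 221.2, 112.0, 93.8] [308.5 267.8] rect [307.3 263.8] [122.3  42.7] 34 [0.635 0.067 0.02 ]
jar 0.9 [213.7, 241.8, 22.9, 37.1] [223.2 260.1] rect [223.5 260. ] [36. 23.] 90 [ 0.746 -0.1    0.02 ]
jar 0.66 [251.1, 220.4, 113.1, 87.9] [308.7 267.6] rect [307.  265.3] [121.8  42.8] 31 [0.634 0.067 0.02 ]
```

View pics/top0.png

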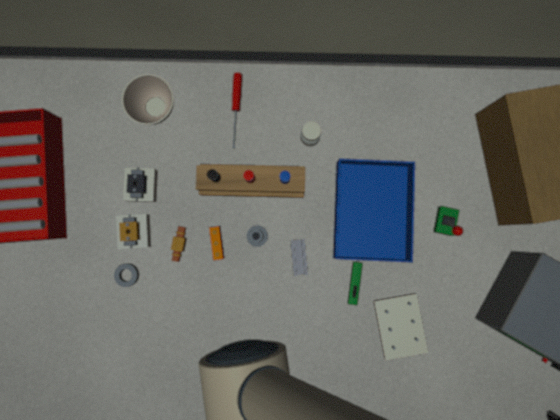

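View pics/scene0.png

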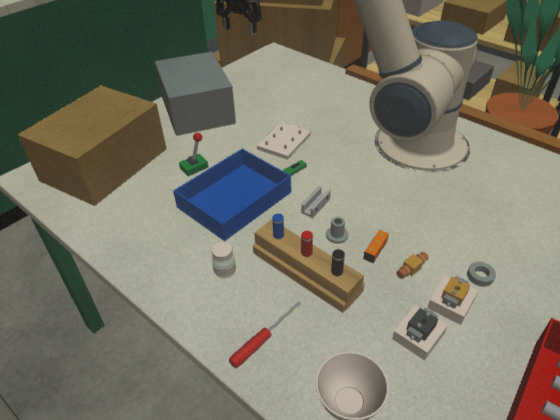

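The pictures show all four fittings. In the top view the channel is at (299,256), the bush at (257,235), the strip at (216,243) and the coupler at (178,243). The brass terminal is at (130,231), the steel one at (139,184), and the red pin is the middle one in the rack at (249,176).

```bash
python3 - <<'E'
from h import *
p=snapshot('top'); s=snapshot('scene')
def tri(a,b):
    o1,d1=ray(p,*a);o2,d2=ray(s,*b)
    A=np.stack([d1,-d2],1); t=np.linalg.lstsq(A,o2-o1,rcond=None)[0]
    x,y=o1+d1*t[0],o2+d2*t[1]; return ((x+y)/2).round(4),np.linalg.norm(x-y).round(4)
print('red',tri((249.2,175.6),(306.6,241)),at(p,249.2,175.6,.125),at(s,306.6,243.1,.095))
print('brass',at(p,130,231,.056),at(s,457.5,286,.056)); print('steel',at(p,138.5,184,.056),at(s,424,322,.056))
print('lever',tri((458,230),(197.5,137)), 'base',at(p,447,220,.02))
for c in [(334.5,161),(341,259),(412,262),(413,160)]: print('tub rim',at(p,*c,.06).round(3))
E
```

```text
red (array([0.6308, 0.0555, 0.0989]), np.float64(0.0014)) [0.62766661 0.05260569 0.125     ] [0.63242002 0.05780741 0.095     ]
brass [0.49275426 0.34953812 0.056     ] [0.49280663 0.35798114 0.056     ]
steel [0.60992789 0.33365707 0.056     ] [0.6187363  0.34942419 0.056     ]
lever (array([ 0.5122, -0.4432,  0.0919]), np.float64(0.0029)) base [ 0.53933049 -0.44560707  0.02      ]
tub rim [ 0.678 -0.152  0.06 ]
tub rim [ 0.436 -0.172  0.06 ]
tub rim [ 0.433 -0.345  0.06 ]
tub rim [ 0.684 -0.347  0.06 ]
```

Emit:
{"method": "move_arm", "body": {
  "targets": [
    [60,[0,0,-50],7],
    [60,[0,0,-30],8],
    [60,[50,-30,0],0],
    [60,[50,-30,0],0],
    [60,[50,-30,0],0],
    [60,[40,-40,0],0],
    [60,[40,-40,0],0],
    [60,[40,-40,0],0]
  ]
}}

```text
time: 2.5
tcp_pos: [0.4356, -0.3893, 0.3114]
eef_rot: [0.0, 1.0, 0.003, 0.0]
ft_force: [0.7, -0.6, -0.6]
width: 0.0599
grasp_force: 0.0
```

Emit:
{"method": "move_arm", "body": {
  "targets": [
    [60,[28,-55,0],0],
    [60,[28,-55,0],0],
    [60,[28,-55,0],0],
    [60,[28,-55,0],0],
    [60,[28,-55,0],0],
    [60,[25,-55,20],0],
    [60,[20,-55,30],0],
    [60,[10,-58,20],0]
  ]
}}

```text
time: 3.5
tcp_pos: [0.6254, 0.0517, 0.2419]
eef_rot: [0.0, 1.0, 0.003, -0.0]
ft_force: [1.6, -0.5, 0.0]
width: 0.0601
grasp_force: 0.0
```

```bash
cat > w.py <<'E'
from h import *
import sys
def look(labels,name=None,zs={}):
    st=read_state(); p=snapshot('wrist')
    if name: save(p,name)
    print('tcp',np.round(st['tcp_pos'],4),np.round(st['eef_rot'],3))
    for l in labels:
        for r in sil(p,l)[:2]:
            m=cv2.moments(r['pixels'].astype(np.uint8))
            if m['m00']<1: continue
            c=(m['m10']/m['m00'],m['m01']/m['m00'])
            pts=np.argwhere(r['pixels'])[:,::-1]
            W=np.array([at(p,*q,zs.get(l,.03),st)[:2] for q in pts])*1000
            rect=cv2.minAreaRect(W.astype(np.float32))
            print(l,round(r['p'],2),r['box'],np.round(c,1),at(p,*c,zs.get(l,.03),st).round(4),'rect',np.round(rect[0]),np.round(rect[1]),round(rect[2]))
    return p,st
E
python3 - <<'E'
from w import *
p,st=look(['gauge_mid','gauge_blue_mid','gauge_black_mid'],'w1',{k:.125 for k in ['gauge_mid','gauge_blue_mid','gauge_black_mid']})
print(p['tool_from_camera'],p['fx'],p['cx'],p['cy'])
E
```

```text
tcp [0.6254 0.0517 0.2419] [ 0.     1.     0.003 -0.   ]
gauge_mid 0.86 [259.3, 170.3, 27.8, 42.8] [272.2 191.5] [0.6352 0.057  0.125 ] rect [635.  57.] [34. 25.] 0
gauge_mid 0.68 [157.1, 171.1, 44.7, 40.5] [179.6 190.8] [0.6358 0.1355 0.125 ] rect [636. 136.] [26. 43.] 43
gauge_blue_mid 0.62 [347.0, 175.3, 40.8, 37.9] [365.5 192.2] [ 0.6355 -0.0213  0.125 ] rect [636. -22.] [41. 27.] 47
gauge_black_mid 0.64 [158.6, 171.9, 39.6, 36.1] [179.6 191. ] [0.6356 0.1355 0.125 ] rect [636. 136.] [25. 41.] 43
[[-5.24901300e-04 -9.62136066e-01 -2.72569101e-01  6.83336624e-02]
 [ 9.99999645e-01 -3.25317875e-04 -7.77421403e-04 -3.45444431e-04]
 [ 6.59313570e-04 -2.72569412e-01  9.62135895e-01 -1.43560405e-01]
 [ 0.00000000e+00  0.00000000e+00  0.00000000e+00  1.00000000e+00]] 325.19226210127806 277.9723814346653 209.42796512007146
```

View pics/w1.png

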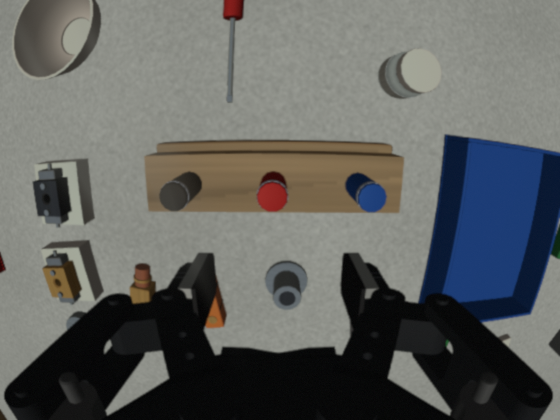

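The wrist view shows the red pin's top disc at about (272,196), black at (176,194) and blue at (371,195). The path down to the red pin is clear.

```bash
python3 - <<'E'
from w import *
p,st=look([])
r=sil(p,'gauge_mid')[0]['pixels']; ys,xs=np.nonzero(r); print(ys.min(),ys.max(),xs.min(),xs.max())
for n,c in [('r',(272,196)),('k',(176,194)),('b',(371,195))]: print(n,at(p,*c,.125,st).round(4))
# model fit: project handle cylinder hull, compare to mask
def mask(x,y):
    a=np.linspace(0,6.28,40); P=[pix(p,[x+.013*np.cos(t),y+.013*np.sin(t),z],st) for z in(.065,.125) for t in a]
    m=np.zeros(r.shape,np.uint8); cv2.fillConvexPoly(m,cv2.convexHull(np.array(P).round().astype(np.int32)),1); return m>0
best=max(((mask(x,y)&r).sum()/(mask(x,y)|r).sum(),x,y) for x in np.arange(.618,.642,.001) for y in np.arange(.046,.066,.001)); print(best)
E
```

```text
tcp [0.6248 0.0509 0.2427] [ 0.     1.     0.005 -0.   ]
170 210 256 286
r [0.6305 0.0564 0.125 ]
k [0.632  0.1384 0.125 ]
b [ 0.6325 -0.0274  0.125 ]
(np.float64(0.8820326678765881), np.float64(0.631), np.float64(0.05800000000000001))
```

Emit:
{"method": "move_arm", "body": {
  "targets": [
    [60,[6,-5,40],0],
    [60,[0,0,45],0],
    [60,[0,0,40],0],
    [60,[0,0,25],0],
    [60,[0,0,11],0],
    [60,[0,0,0],0]
  ]
}}

```text
time: 4.55
tcp_pos: [0.6311, 0.0542, 0.0824]
eef_rot: [0.0, 1.0, 0.003, 0.0]
ft_force: [-0.7, -0.2, -1.1]
width: 0.0597
grasp_force: 0.0
```

Emit:
{"method": "move_arm", "body": {
  "targets": [
    [20,[0,0,0],0],
    [15,[0,0,0],0],
    [15,[0,0,0],0],
    [15,[0,0,0],0]
  ]
}}

```text
time: 5.05
tcp_pos: [0.6316, 0.0552, 0.0834]
eef_rot: [-0.0, 1.0, 0.004, 0.001]
ft_force: [-0.7, 1.1, 6.8]
width: 0.0247
grasp_force: 58.3
```

Emit:
{"method": "move_arm", "body": {
  "targets": [
    [15,[0,0,-25],0],
    [15,[0,0,-45],0],
    [15,[0,0,-60],0],
    [15,[-20,-40,-7],0],
    [15,[-35,-45,0],0],
    [15,[-35,-45,0],0],
    [15,[-35,-45,0],0],
    [15,[-35,-45,0],0]
  ]
}}

```text
time: 6.05
tcp_pos: [0.4682, 0.2752, 0.2199]
eef_rot: [-0.0, 1.0, 0.003, 0.001]
ft_force: [0.6, 0.1, 0.0]
width: 0.0248
grasp_force: 59.6
```

Emit:
{"method": "move_arm", "body": {
  "targets": [
    [15,[-25,-45,0],0],
    [15,[-5,-30,0],0],
    [15,[0,0,0],0],
    [15,[0,0,0],0]
  ]
}}

```text
time: 6.55
tcp_pos: [0.439, 0.3482, 0.2194]
eef_rot: [0.0, 1.0, 0.004, 0.0]
ft_force: [0.0, -0.1, -0.2]
width: 0.0246
grasp_force: 59.6
```

```bash
python3 - <<'E'
from w import *
p,st=look(['gauge_mid'],None,{'gauge_mid':.2})
c=cv2.cvtColor(p['color'],cv2.COLOR_RGB2BGR)
u,v=pix(p,[.5,.352,.056],st); u2,v2=pix(p,[.61,.34,.056],st); print(u,v,u2,v2)
x0,y0,x1,y1=[int(k) for k in (min(u,u2)-60,min(v,v2)-50,max(u,u2)+60,max(v,v2)+90)]
x0=max(x0,0);y0=max(y0,0); k=c[y0:y1,x0:x1]; print(x0,y0,k.shape); cv2.imwrite('pics/w2.png',cv2.resize(k,None,fx=3,fy=3,interpolation=cv2.INTER_CUBIC)[:600,:800])
print(k.shape)
E
```

```text
tcp [0.439  0.3482 0.2194] [0.    1.    0.004 0.   ]
gauge_mid 0.73 [246.0, 221.6, 69.3, 119.5] [277.9 287.1] [0.4151 0.3486 0.2   ] rect [416. 347.] [40. 78.] 88
274.9479216265372 127.39966238502123 288.5475632465321 14.816885329029844
214 0 (217, 134, 3)
(217, 134, 3)
```

View pics/w2.png

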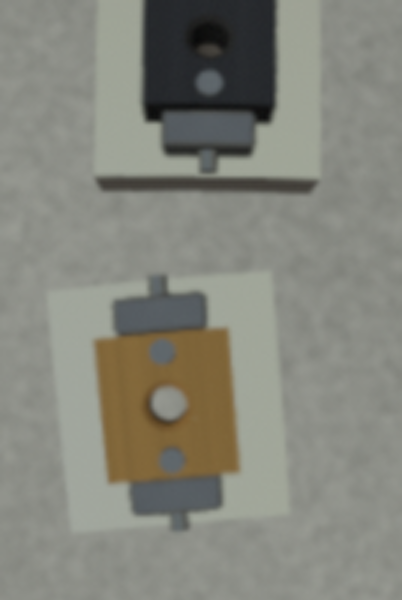

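The crop shows the brass mouth centred at crop (166,404), which is full-picture pixel (269.2,134.3). The steel mouth is at crop (209,40), pixel (283.3,13).

```bash
python3 - <<'E'
from w import *
p,st=look([])
print(at(p,269.2,134.3,.056,st),at(p,283.3,13,.056,st), at(p,277,226,.158,st), pix(p,[.439,.3482,.158],st))
k=p['color'][140:360,180:380,::-1]; cv2.imwrite('pics/w3.png',cv2.resize(k,None,fx=2.7,fy=2.7))
E
```

```text
tcp [0.4392 0.3478 0.2193] [0.    1.    0.003 0.   ]
[0.49369046 0.35684907 0.056     ] [0.61200943 0.34428895 0.056     ] [0.43804536 0.3489227  0.158     ] [278.09489923 224.64491726]
```

View pics/w3.png

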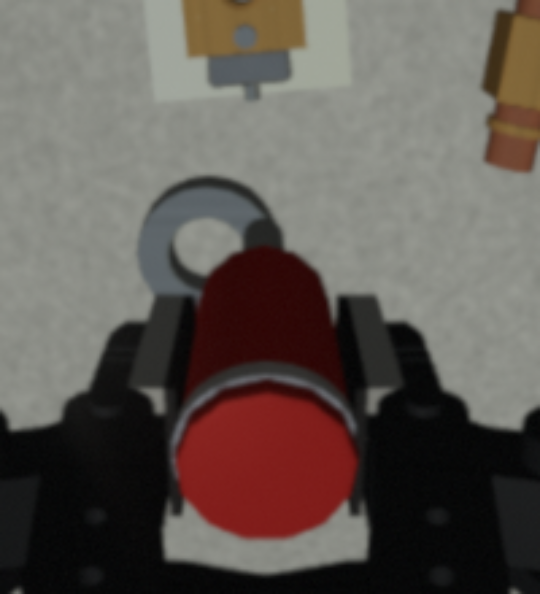

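The pin hangs straight, with its foot at crop (262,225), which is about where the TCP axis predicts. The jaws hold it centred.

Emit:
{"method": "move_arm", "body": {
  "targets": [
    [15,[30,-5,20],0],
    [15,[24,-4,30],0],
    [15,[0,0,30],0],
    [15,[0,0,5],0],
    [15,[0,0,0],0],
    [15,[0,0,6],0],
    [15,[0,0,6],0],
    [15,[0,0,4],0]
  ]
}}

```text
time: 7.7
tcp_pos: [0.4928, 0.3581, 0.118]
eef_rot: [-0.0, 1.0, 0.004, 0.0]
ft_force: [-0.5, -0.4, -1.0]
width: 0.0246
grasp_force: 59.7
```

Emit:
{"method": "move_arm", "body": {
  "targets": [
    [15,[1,1,3],0],
    [15,[0,0,4],0],
    [15,[0,0,4],0],
    [15,[0,0,0],0]
  ]
}}

```text
time: 8.2
tcp_pos: [0.4937, 0.3569, 0.1068]
eef_rot: [0.0, 1.0, 0.003, -0.0]
ft_force: [0.4, -0.5, -0.2]
width: 0.0249
grasp_force: 59.7
```

In freely. Next, 32 mm more to home.

Emit:
{"method": "move_arm", "body": {
  "targets": [
    [15,[0,0,8],0],
    [15,[0,0,8],0],
    [15,[0,0,8],0],
    [15,[0,0,5],0],
    [15,[0,0,2],0],
    [15,[0,0,1],0],
    [15,[0,0,0],0],
    [15,[0,0,0],0]
  ]
}}

```text
time: 9.2
tcp_pos: [0.494, 0.3571, 0.0754]
eef_rot: [-0.0, 1.0, 0.004, 0.0]
ft_force: [-0.6, -0.0, -0.8]
width: 0.0247
grasp_force: 59.7
```

Emit:
{"method": "move_arm", "body": {
  "targets": [
    [15,[0,0,1],0],
    [15,[0,0,1],0],
    [15,[0,0,0],0],
    [15,[0,0,0],0]
  ]
}}

```text
time: 9.7
tcp_pos: [0.4941, 0.3572, 0.0743]
eef_rot: [-0.0, 1.0, 0.004, 0.001]
ft_force: [-4.4, -3.0, 18.6]
width: 0.0247
grasp_force: 61.8
```

Contact shows it is home. Draw it out and look at the steel terminal.

Emit:
{"method": "move_arm", "body": {
  "targets": [
    [15,[0,0,-15],0],
    [15,[0,0,-35],0],
    [15,[0,0,-50],0],
    [15,[0,0,-46],0],
    [15,[28,6,0],0],
    [15,[28,7,0],0],
    [15,[0,0,0],0],
    [15,[0,0,0],0]
  ]
}}

```text
time: 10.7
tcp_pos: [0.5493, 0.3444, 0.2193]
eef_rot: [0.0, 1.0, 0.003, -0.0]
ft_force: [0.2, 0.1, -0.6]
width: 0.0244
grasp_force: 59.5
```

```bash
python3 - <<'E'
from w import *
p,st=look([])
u,v=pix(p,[.612,.344,.056],st); print(u,v); u,v=int(u),int(v)
k=p['color'][v-40:v+40,u-50:u+50,::-1]; cv2.imwrite('pics/w4.png',cv2.resize(k,None,fx=5,fy=5)); print(u-50,v-40)
E
```

```text
tcp [0.5493 0.3444 0.2193] [ 0.     1.     0.003 -0.   ]
279.47978168212194 125.59193443774699
229 85
```

View pics/w4.png

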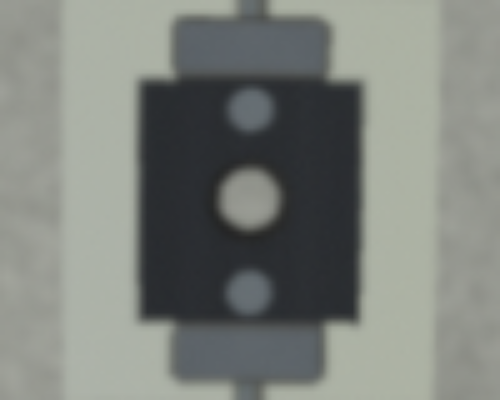

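The steel mouth is at crop (250,199), pixel (278.6,124.4), which gives (0.613,0.345).

Emit:
{"method": "move_arm", "body": {
  "targets": [
    [15,[34,0,20],0],
    [15,[30,-1,30],0],
    [15,[0,0,30],0],
    [15,[0,0,15],0],
    [15,[0,0,6],0],
    [15,[0,0,4],0],
    [15,[0,0,4],0],
    [15,[0,0,0],0]
  ]
}}

```text
time: 11.75
tcp_pos: [0.614, 0.3454, 0.1109]
eef_rot: [0.0, 1.0, 0.004, 0.0]
ft_force: [-0.3, -5.5, -3.3]
width: 0.0246
grasp_force: 59.7
```

Emit:
{"method": "move_arm", "body": {
  "targets": [
    [15,[-1,1,0],0],
    [15,[0,0,5],0],
    [15,[0,0,5],0],
    [15,[0,0,0],0]
  ]
}}

```text
time: 12.25
tcp_pos: [0.6129, 0.3448, 0.0996]
eef_rot: [0.0, 1.0, 0.004, -0.0]
ft_force: [2.4, -2.2, -3.7]
width: 0.0249
grasp_force: 59.6
```

Emit:
{"method": "move_arm", "body": {
  "targets": [
    [15,[0,0,7],0],
    [15,[0,0,7],0],
    [15,[0,0,6],0],
    [15,[0,0,3],0],
    [15,[0,0,2],0],
    [15,[0,0,1],0],
    [15,[0,0,0],0],
    [15,[0,0,0],0]
  ]
}}

```text
time: 13.25
tcp_pos: [0.613, 0.3449, 0.0744]
eef_rot: [-0.0, 1.0, 0.003, 0.0]
ft_force: [2.0, -4.4, 4.8]
width: 0.0247
grasp_force: 60.4
```

Emit:
{"method": "move_arm", "body": {
  "targets": [
    [15,[0,0,1],0],
    [15,[0,0,0],0],
    [15,[0,0,-25],0],
    [15,[0,0,-50],0],
    [15,[0,0,-60],0],
    [15,[0,20,-12],0],
    [15,[4,50,0],0],
    [15,[4,55,0],0]
  ]
}}

```text
time: 14.25
tcp_pos: [0.6209, 0.2189, 0.2192]
eef_rot: [-0.0, 1.0, 0.004, -0.001]
ft_force: [0.5, -0.5, -2.0]
width: 0.0246
grasp_force: 59.8
```

Emit:
{"method": "move_arm", "body": {
  "targets": [
    [15,[4,55,0],0],
    [15,[4,55,0],0],
    [15,[3,45,0],0],
    [15,[0,9,30],0],
    [15,[0,0,30],0],
    [15,[0,0,15],0],
    [15,[0,0,0],0],
    [15,[0,0,0],0]
  ]
}}

```text
time: 15.25
tcp_pos: [0.6344, 0.0562, 0.146]
eef_rot: [-0.0, 1.0, 0.004, 0.001]
ft_force: [0.8, -0.5, -0.0]
width: 0.0247
grasp_force: 59.8
```

Emit:
{"method": "move_arm", "body": {
  "targets": [
    [15,[-3,1,8],0],
    [15,[0,0,6],0],
    [15,[0,0,5],0],
    [15,[0,0,4],0],
    [15,[0,0,4],0],
    [15,[0,0,0],0]
  ]
}}

```text
time: 16.0
tcp_pos: [0.631, 0.0551, 0.1179]
eef_rot: [-0.0, 1.0, 0.004, -0.0]
ft_force: [1.8, 1.9, -1.1]
width: 0.0246
grasp_force: 59.8
```

Emit:
{"method": "move_arm", "body": {
  "targets": [
    [15,[0,0,8],0],
    [15,[0,0,8],0],
    [15,[0,0,8],0],
    [15,[0,0,6],0],
    [15,[0,0,3],0],
    [15,[0,0,2],0],
    [15,[0,0,1],0],
    [15,[0,0,0],0]
  ]
}}

```text
time: 17.0
tcp_pos: [0.6313, 0.0552, 0.0833]
eef_rot: [-0.0, 1.0, 0.004, 0.001]
ft_force: [-2.8, 4.4, 20.9]
width: 0.0247
grasp_force: 62.5
```

Emit:
{"method": "move_arm", "body": {
  "targets": [
    [60,[0,0,0],0],
    [60,[0,0,0],0],
    [60,[0,0,-40],0],
    [60,[0,0,-60],0],
    [60,[-40,-10,-60],0],
    [60,[-60,-10,-50],0],
    [60,[-60,-10,0],0],
    [60,[-60,-10,0],0]
  ]
}}

```text
time: 18.0
tcp_pos: [0.4269, 0.0901, 0.2734]
eef_rot: [0.0, 1.0, 0.003, 0.0]
ft_force: [0.1, 0.2, 0.1]
width: 0.0601
grasp_force: 0.0
```

```bash
python3 - <<'E'
from w import *
f=['channel_mid','coupler_mid','bush_mid','strip_mid']
p,st=look(f+['gauge_mid'],'w5',{'channel_mid':.032,'coupler_mid':.022,'bush_mid':.04,'strip_mid':.03,'gauge_mid':.125})
E
```

```text
tcp [0.4269 0.0901 0.2734] [0.    1.    0.003 0.   ]
channel_mid 0.92 [381.8, 134.3, 36.9, 75.0] [400.2 168.3] [ 0.4407 -0.0622  0.032 ] rect [439. -63.] [90. 46.] 6
channel_mid 0.57 [216.3, 0.0, 25.0, 9.2] [230.2   4.3] [0.6394 0.1488 0.032 ] rect [639. 150.] [31. 14.] 86
coupler_mid 0.84 [144.8, 113.5, 31.5, 69.4] [161.4 146.3] [0.4654 0.2383 0.022 ] rect [464. 239.] [40. 91.] 83
bush_mid 0.75 [296.8, 102.9, 43.4, 41.7] [317.8 125.1] [0.4898 0.0451 0.04  ] rect [490.  46.] [50. 51.] 1
strip_mid 0.95 [221.6, 105.1, 31.3, 72.6] [235.6 141.5] [0.4694 0.1414 0.03  ] rect [469. 142.] [87. 31.] 10
gauge_mid 0.54 [303.6, 1.1, 22.8, 10.9] [311.8   4.2] [0.6044 0.0613 0.125 ] rect [604.  61.] [10. 21.] 3
```

View pics/w5.png

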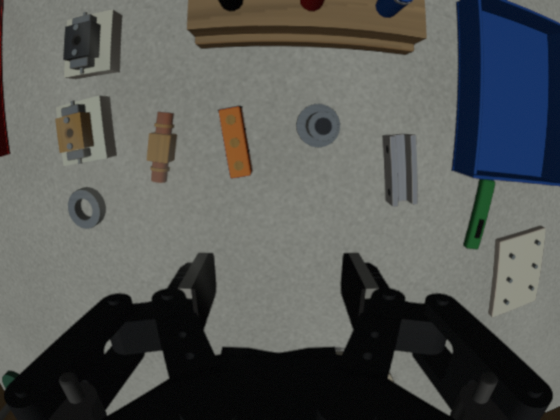

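The wrist view shows the strip at (235,142), coupler at (161,147), bush at (318,125) and channel at (400,168). The red pin is back in the rack. I start with the strip.

Emit:
{"method": "move_arm", "body": {
  "targets": [
    [60,[42,-52,0],0],
    [60,[0,0,55],-8],
    [60,[0,0,55],0],
    [60,[0,0,55],0],
    [60,[0,0,45],0],
    [60,[0,0,30],0],
    [60,[0,0,15],0],
    [60,[0,0,8],0]
  ]
}}

```text
time: 19.3
tcp_pos: [0.4683, 0.1389, 0.0097]
eef_rot: [0.0, 0.997, 0.073, -0.0]
ft_force: [-0.0, -0.2, 0.4]
width: 0.0598
grasp_force: 0.0
```

Emit:
{"method": "move_arm", "body": {
  "targets": [
    [60,[0,0,2],0],
    [15,[0,0,0],0],
    [15,[0,0,0],0],
    [15,[0,0,0],0],
    [15,[0,0,0],0]
  ]
}}

```text
time: 19.92
tcp_pos: [0.4682, 0.1391, 0.0092]
eef_rot: [-0.0, 0.997, 0.073, 0.001]
ft_force: [-1.1, -0.0, 10.7]
width: 0.0249
grasp_force: 59.4
```

Emit:
{"method": "move_arm", "body": {
  "targets": [
    [15,[0,0,-50],0],
    [15,[0,0,-60],8],
    [15,[0,30,-50],0],
    [15,[10,60,0],0],
    [15,[10,60,0],0],
    [15,[20,58,0],0],
    [15,[30,54,0],0],
    [15,[37,50,0],0]
  ]
}}

```text
time: 20.92
tcp_pos: [0.5771, -0.1744, 0.169]
eef_rot: [0.0, 1.0, 0.003, 0.0]
ft_force: [0.6, 0.8, -0.9]
width: 0.0247
grasp_force: 59.8
```

Emit:
{"method": "move_arm", "body": {
  "targets": [
    [15,[37,37,0],0],
    [15,[0,0,0],0],
    [15,[0,0,0],0]
  ]
}}

```text
time: 21.3
tcp_pos: [0.6135, -0.2086, 0.1682]
eef_rot: [-0.0, 1.0, 0.003, -0.0]
ft_force: [-1.0, 0.4, -1.1]
width: 0.0243
grasp_force: 59.7
```

```bash
python3 - <<'E'
from w import *
p,st=look(['tub','strip_mid','bush_mid'],'w6',{'tub':.06,'strip_mid':.18,'bush_mid':.04})
E
```

```text
tcp [ 0.6135 -0.2086  0.1682] [-0.     1.     0.003 -0.   ]
tub 0.9 [212.9, 111.3, 235.8, 258.2] [343.  192.5] [ 0.6249 -0.2601  0.06  ] rect [ 561. -253.] [190. 249.] 89
strip_mid 0.93 [245.5, 175.1, 69.2, 177.2] [278.  258.5] [ 0.6218 -0.208   0.18  ] rect [ 614. -208.] [93. 29.] 0
bush_mid 0.96 [50.5, 267.7, 47.4, 53.1] [ 74.4 293.7] [0.5041 0.0217 0.04  ] rect [499.  27.] [49. 92.] 41
```

View pics/w6.png

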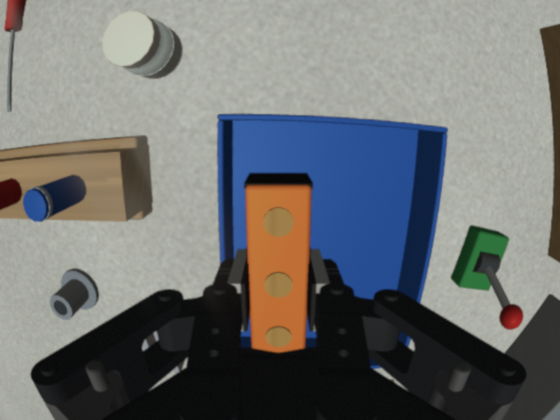

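The tray centre is at (0.561,-0.253), and the strip is held aligned above the tray's far-left quarter. Lower and release.

Emit:
{"method": "move_arm", "body": {
  "targets": [
    [15,[4,0,45],0],
    [15,[0,0,50],0],
    [15,[0,0,35],0],
    [15,[0,0,15],0],
    [15,[0,0,4],0],
    [45,[0,0,0],0],
    [45,[0,0,0],0],
    [45,[0,0,-40],0]
  ]
}}

```text
time: 22.5
tcp_pos: [0.6169, -0.2084, 0.0584]
eef_rot: [-0.001, 1.0, 0.003, -0.002]
ft_force: [0.5, -0.1, 0.2]
width: 0.0449
grasp_force: 0.0
```

Emit:
{"method": "move_arm", "body": {
  "targets": [
    [60,[0,0,-60],0],
    [60,[-40,-20,-60],0],
    [60,[-50,-40,-30],0],
    [60,[-50,-40,0],0],
    [60,[-50,-45,0],0],
    [60,[-10,0,0],0],
    [60,[0,0,0],0]
  ]
}}

```text
time: 23.38
tcp_pos: [0.4346, -0.0775, 0.1969]
eef_rot: [0.0, 1.0, 0.004, 0.001]
ft_force: [0.2, 0.5, -0.8]
width: 0.0599
grasp_force: 0.0
```

```bash
python3 - <<'E'
from w import *
p,st=look(['channel_mid','bush_mid','strip_mid'],'w7',{'channel_mid':.032,'bush_mid':.04})
E
```

```text
tcp [ 0.4346 -0.0775  0.1969] [0.    1.    0.004 0.001]
channel_mid 0.77 [242.1, 137.9, 46.4, 98.9] [268.2 183.7] [ 0.4417 -0.0676  0.032 ] rect [439. -68.] [93. 37.] 7
bush_mid 0.94 [136.5, 109.7, 55.5, 49.7] [165.3 135.7] [0.4905 0.0309 0.04  ] rect [492.  32.] [58. 49.] 71
strip_mid 0.75 [393.5, 0.0, 31.8, 57.4] [407.6  28.8] [ 0.6032 -0.2051  0.03  ] rect [ 605. -206.] [68. 37.] 0
```

View pics/w7.png

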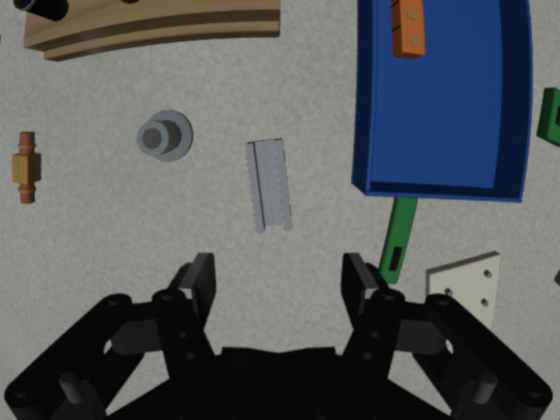

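The strip lies in the tray. The channel is at pixel (268,184), world (0.440,-0.068), with a yaw of 7°.

Emit:
{"method": "move_arm", "body": {
  "targets": [
    [60,[5,-10,50],0],
    [60,[0,0,50],-7],
    [60,[0,0,45],0],
    [60,[0,0,27],0],
    [60,[0,0,12],0],
    [25,[0,0,2],0],
    [25,[0,0,0],0],
    [25,[0,0,0],0]
  ]
}}

```text
time: 24.58
tcp_pos: [0.4398, -0.0675, 0.0108]
eef_rot: [0.0, 0.998, 0.065, 0.001]
ft_force: [0.6, -0.1, -1.4]
width: 0.0346
grasp_force: 59.9
```

Emit:
{"method": "move_arm", "body": {
  "targets": [
    [25,[0,0,0],0],
    [25,[0,0,-40],0],
    [25,[0,0,-60],7],
    [25,[10,40,-40],0],
    [25,[10,45,0],0],
    [25,[20,45,0],0],
    [25,[20,4,0],0],
    [25,[0,0,0],0]
  ]
}}

```text
time: 25.58
tcp_pos: [0.501, -0.2015, 0.15]
eef_rot: [0.0, 1.0, 0.003, 0.0]
ft_force: [0.1, 0.3, -2.4]
width: 0.035
grasp_force: 60.7
```

Emit:
{"method": "move_arm", "body": {
  "targets": [
    [25,[3,4,45],0],
    [25,[0,0,45],0],
    [25,[0,0,25],0],
    [25,[0,0,12],0],
    [25,[0,0,4],0],
    [50,[0,0,0],0],
    [50,[0,0,0],0],
    [50,[0,0,-40],0]
  ]
}}

```text
time: 26.58
tcp_pos: [0.5022, -0.2043, 0.0583]
eef_rot: [-0.001, 1.0, 0.003, -0.001]
ft_force: [-0.4, 0.1, 0.6]
width: 0.0496
grasp_force: 0.0
```

Emit:
{"method": "move_arm", "body": {
  "targets": [
    [60,[0,0,-60],0],
    [60,[-10,-40,-60],0],
    [60,[-10,-55,0],0],
    [60,[-10,-60,0],0],
    [60,[-10,-60,0],0],
    [60,[0,-30,0],0],
    [60,[0,0,0],0]
  ]
}}

```text
time: 27.45
tcp_pos: [0.4628, 0.036, 0.1712]
eef_rot: [-0.0, 1.0, 0.005, 0.001]
ft_force: [0.3, -0.7, 0.8]
width: 0.0598
grasp_force: 0.0
```

```bash
python3 - <<'E'
from w import *
p,st=look(['bush_mid','channel_mid','coupler_mid'],'w8',{'channel_mid':.037,'bush_mid':.04,'coupler_mid':.025})
E
```

```text
tcp [0.4628 0.036  0.1712] [-0.     1.     0.005  0.001]
bush_mid 0.6 [245.0, 134.6, 57.1, 58.6] [273.8 163.5] [0.494  0.0405 0.04  ] rect [494.  40.] [49. 49.] 52
channel_mid 0.71 [490.1, 122.8, 33.2, 86.4] [507.1 165.5] [ 0.5019 -0.1993  0.037 ] rect [ 501. -200.] [89. 44.] 0
coupler_mid 0.65 [70.8, 150.0, 34.5, 84.2] [ 86.7 190.6] [0.4675 0.2342 0.025 ] rect [466. 236.] [45. 93.] 80
coupler_mid 0.56 [447.5, 0.5, 112.5, 234.2] [510.  118.2] [ 0.5518 -0.2079  0.025 ] rect [ 557. -223.] [288. 182.] 5
```

View pics/w8.png

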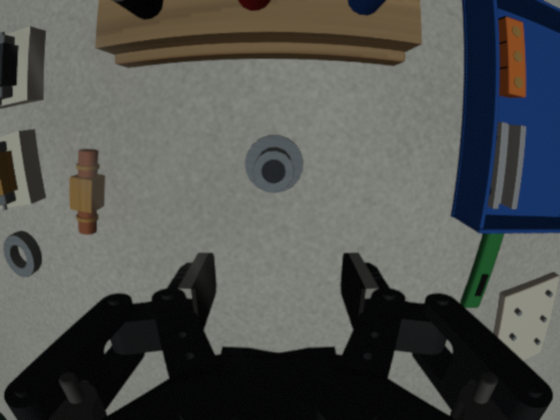

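The channel is in the tray. The bush is centred at pixel (274,164), about (0.490,0.041).

Emit:
{"method": "move_arm", "body": {
  "targets": [
    [60,[27,-5,45],0],
    [60,[0,0,50],0],
    [60,[0,0,35],0],
    [60,[0,0,15],0],
    [60,[0,0,6],0],
    [25,[0,0,0],0],
    [25,[0,0,0],0],
    [25,[0,0,0],0]
  ]
}}

```text
time: 28.65
tcp_pos: [0.4906, 0.0392, 0.0207]
eef_rot: [0.0, 1.0, 0.004, 0.001]
ft_force: [-1.9, -2.3, 8.1]
width: 0.0327
grasp_force: 59.4
```

Emit:
{"method": "move_arm", "body": {
  "targets": [
    [25,[0,0,0],0],
    [25,[0,0,-40],0],
    [25,[0,0,-60],0],
    [25,[0,40,-40],0],
    [25,[5,60,0],0],
    [25,[5,60,0],0],
    [25,[5,60,0],0],
    [25,[0,60,0],0]
  ]
}}

```text
time: 29.65
tcp_pos: [0.507, -0.2426, 0.1605]
eef_rot: [0.0, 1.0, 0.004, 0.001]
ft_force: [0.7, 0.4, -1.7]
width: 0.0323
grasp_force: 60.3
```

Emit:
{"method": "move_arm", "body": {
  "targets": [
    [25,[0,53,0],0],
    [25,[0,0,45],0],
    [25,[0,0,45],0],
    [25,[0,0,25],0],
    [25,[0,0,12],0],
    [25,[0,0,5],0],
    [45,[0,0,0],0],
    [45,[0,0,0],0]
  ]
}}

```text
time: 30.65
tcp_pos: [0.5078, -0.2938, 0.0285]
eef_rot: [0.0, 1.0, 0.004, 0.001]
ft_force: [0.2, 0.2, 0.6]
width: 0.0449
grasp_force: 0.0
```

Emit:
{"method": "move_arm", "body": {
  "targets": [
    [45,[0,0,-50],0],
    [60,[0,0,-60],0],
    [60,[0,-60,-40],0],
    [60,[-10,-60,0],0],
    [60,[-10,-60,0],0],
    [60,[-10,-60,0],0],
    [60,[-10,-60,0],0],
    [60,[-10,-60,0],0]
  ]
}}

```text
time: 31.65
tcp_pos: [0.4546, 0.0599, 0.173]
eef_rot: [-0.0, 1.0, 0.003, 0.001]
ft_force: [0.7, 0.7, 0.0]
width: 0.0604
grasp_force: 0.0
```

Emit:
{"method": "move_arm", "body": {
  "targets": [
    [60,[-20,-60,0],0],
    [60,[0,-60,0],0],
    [60,[0,-50,0],0],
    [60,[0,0,0],0]
  ]
}}

```text
time: 32.15
tcp_pos: [0.4339, 0.2303, 0.1729]
eef_rot: [-0.001, 1.0, 0.005, 0.001]
ft_force: [0.3, -0.5, -0.2]
width: 0.0597
grasp_force: 0.0
```

```bash
python3 - <<'E'
from w import *
p,st=look(['coupler_mid'],'w9',{'coupler_mid':.025})
t=snapshot('top'); save(t,'t9')
for l,z in [('bush_mid',.04),('channel_mid',.03),('strip_mid',.03)]:
    for r in sil(t,l)[:1]:
        b=r['box']; print(l,r['p'],b,at(t,b[0]+b[2]/2,b[1]+b[3]/2,z).round(3))
E
```

```text
tcp [0.4339 0.2303 0.1729] [-0.001  1.     0.005  0.001]
coupler_mid 0.66 [250.9, 111.6, 40.2, 97.5] [268.5 160.4] [0.4657 0.24   0.025 ] rect [464. 240.] [31. 92.] 82
bush_mid 0.58 [377.8, 220.7, 19.2, 25.3] [ 0.502 -0.289  0.04 ]
channel_mid 0.93 [346.1, 214.4, 16.5, 39.5] [ 0.498 -0.209  0.03 ]
strip_mid 0.87 [349.8, 170.8, 9.7, 32.6] [ 0.617 -0.208  0.03 ]
```

View pics/w9.png

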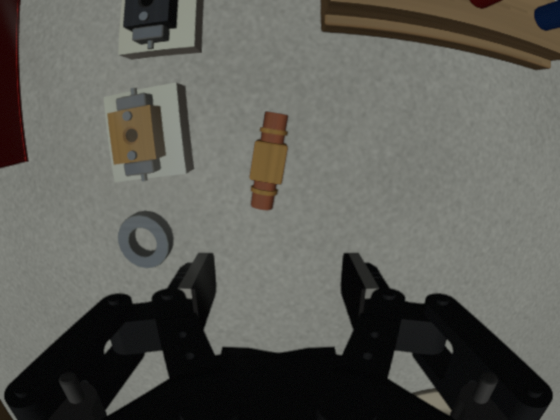

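All three loaded fittings are in the tray. The coupler is at pixel (268,161), world (0.465,0.240), with a yaw of -8°.

Emit:
{"method": "move_arm", "body": {
  "targets": [
    [60,[31,-10,45],0],
    [60,[0,0,50],8],
    [60,[0,0,40],0],
    [60,[0,0,18],0],
    [60,[0,0,9],0],
    [20,[0,0,0],0],
    [20,[0,0,0],0],
    [20,[0,0,0],0]
  ]
}}

```text
time: 33.45
tcp_pos: [0.4653, 0.2376, 0.0112]
eef_rot: [-0.0, 0.998, -0.066, 0.001]
ft_force: [-0.0, -2.2, 7.2]
width: 0.0289
grasp_force: 60.2
```

Emit:
{"method": "move_arm", "body": {
  "targets": [
    [20,[0,0,0],0],
    [20,[0,0,-40],0],
    [20,[0,0,-60],-8],
    [20,[0,40,-50],0],
    [20,[5,60,0],0],
    [20,[5,60,0],0],
    [20,[5,60,0],0],
    [20,[5,60,0],0]
  ]
}}

```text
time: 34.45
tcp_pos: [0.4867, -0.0433, 0.1597]
eef_rot: [0.0, 1.0, 0.004, 0.001]
ft_force: [1.0, 0.2, -1.1]
width: 0.0289
grasp_force: 60.0
```

Emit:
{"method": "move_arm", "body": {
  "targets": [
    [20,[10,60,0],0],
    [20,[20,60,0],0],
    [20,[30,60,0],0],
    [20,[40,60,0],0],
    [20,[20,10,0],0],
    [20,[0,0,0],0]
  ]
}}

```text
time: 35.2
tcp_pos: [0.6015, -0.2787, 0.159]
eef_rot: [0.0, 1.0, 0.003, 0.0]
ft_force: [-1.0, 0.2, -1.7]
width: 0.0287
grasp_force: 60.0
```

Emit:
{"method": "move_arm", "body": {
  "targets": [
    [20,[18,18,30],0],
    [20,[0,0,50],0],
    [20,[0,0,35],0],
    [20,[0,0,18],0],
    [20,[0,0,7],0],
    [42,[0,0,0],0],
    [42,[0,0,0],0],
    [42,[0,0,-50],0]
  ]
}}

```text
time: 36.2
tcp_pos: [0.6173, -0.2948, 0.0674]
eef_rot: [-0.001, 1.0, 0.003, -0.002]
ft_force: [-0.5, -0.3, 1.1]
width: 0.0423
grasp_force: 0.0
```

Emit:
{"method": "move_arm", "body": {
  "targets": [
    [20,[0,0,-60],0],
    [0,[-30,10,-60],0],
    [0,[-40,10,0],0],
    [0,[-40,20,0],0],
    [0,[-40,30,0],0],
    [0,[-35,30,0],0],
    [0,[0,0,0],0]
  ]
}}

```text
time: 37.08
tcp_pos: [0.4351, -0.3982, 0.1855]
eef_rot: [0.001, 1.0, 0.002, 0.0]
ft_force: [-0.5, 0.5, 0.4]
width: 0.0003
grasp_force: 0.0
```

```bash
python3 - <<'E'
from w import *
p,st=look(['coupler_mid','bush_mid','channel_mid','strip_mid','lever','lever_base'],'w10',{'lever':.092,'lever_base':.025})
E
```

```text
tcp [ 0.4351 -0.3982  0.1855] [0.001 1.    0.002 0.   ]
coupler_mid 0.59 [153.6, 2.3, 38.4, 52.0] [172.6  23.6] [ 0.6006 -0.2979  0.03  ] rect [ 599. -297.] [38. 60.] 89
bush_mid 0.68 [142.1, 93.6, 58.1, 51.9] [171.5 120.1] [ 0.5058 -0.2975  0.03  ] rect [ 507. -297.] [58. 52.] 56
channel_mid 0.87 [70.1, 85.5, 46.6, 93.0] [ 92.9 131. ] [ 0.5012 -0.2091  0.03  ] rect [ 501. -207.] [92. 55.] 1
strip_mid 0.66 [79.3, 0.0, 37.0, 62.1] [97.  30.6] [ 0.6066 -0.2139  0.03  ] rect [ 609. -213.] [42. 75.] 90
lever 0.74 [100.4, 199.2, 30.8, 88.1] [117.4 241.4] [ 0.4075 -0.2607  0.092 ] rect [ 405. -260.] [23. 80.] 83
lever 0.7 [320.3, 82.9, 32.0, 40.9] [335.6 105.6] [ 0.5146 -0.4393  0.092 ] rect [ 514. -438.] [29. 26.] 55
lever_base 0.66 [295.4, 43.0, 62.7, 81.1] [327.1  84.8] [ 0.5373 -0.4429  0.025 ] rect [ 537. -445.] [56. 73.] 78
lever_base 0.34 [2.4, 5.9, 22.9, 69.6] [11.3 40.3] [ 0.6268 -0.078   0.025 ] rect [631. -78.] [94. 49.] 6
```

View pics/w10.png

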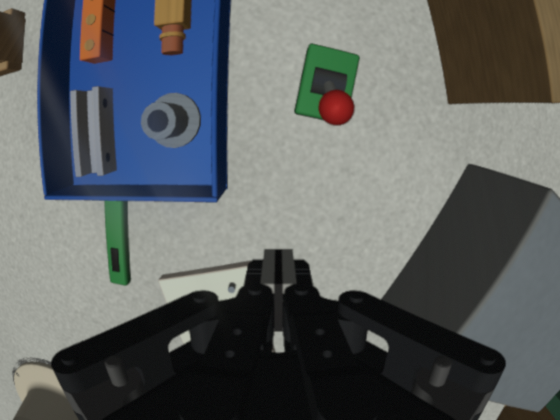

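All four fittings are in the tray. The lever ball is at pixel (336,106), about (0.514,-0.440), and its base has a yaw of about -12°. I set the closed fingers behind the ball.

Emit:
{"method": "move_arm", "body": {
  "targets": [
    [0,[27,31,0],0],
    [0,[0,0,0],6],
    [0,[0,0,40],6],
    [0,[0,0,40],0],
    [0,[0,0,24],0],
    [0,[0,0,0],0]
  ]
}}

```text
time: 38.17
tcp_pos: [0.4638, -0.4257, 0.0786]
eef_rot: [-0.001, 0.995, -0.101, -0.001]
ft_force: [0.4, -1.0, -0.3]
width: -0.0001
grasp_force: 0.0
```

Emit:
{"method": "move_arm", "body": {
  "targets": [
    [0,[15,0,0],0],
    [0,[15,0,0],0],
    [0,[15,0,0],0],
    [0,[15,0,0],0],
    [0,[15,0,0],0],
    [0,[10,0,0],0],
    [0,[5,0,0],0],
    [0,[0,0,0],0]
  ]
}}

```text
time: 39.17
tcp_pos: [0.5525, -0.445, 0.0801]
eef_rot: [0.0, 0.995, -0.101, 0.0]
ft_force: [-0.4, -0.7, -0.1]
width: -0.0002
grasp_force: 0.0
```

```bash
python3 - <<'E'
from w import *
t=snapshot('top'); s=snapshot('scene')
k=np.hstack([cv2.resize(t['color'][180:260,410:490],None,fx=4.5,fy=4.5),cv2.resize(s['color'][90:190,150:250],(360,360))])
cv2.imwrite('pics/l.png',k[:,:,::-1]); p,st=look(['lever'],None,{'lever':.092})
E
```

```text
tcp [ 0.5521 -0.4451  0.0803] [-0.     0.995 -0.101 -0.   ]
lever 0.89 [251.9, 196.4, 60.9, 63.6] [280.9 226.2] [ 0.5749 -0.4507  0.092 ] rect [ 574. -451.] [26. 27.] 49
```

View pics/l.png

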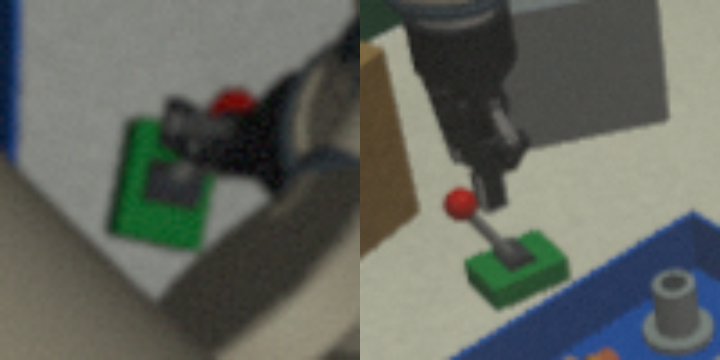

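The ball has gone over to about (0.575,-0.451). I push a little more until the stop is felt.

Emit:
{"method": "move_arm", "body": {
  "targets": [
    [0,[4,0,0],0],
    [0,[3,0,0],0],
    [0,[2,0,0],0],
    [0,[0,0,0],0]
  ]
}}

```text
time: 39.88
tcp_pos: [0.556, -0.4458, 0.0799]
eef_rot: [-0.001, 0.995, -0.101, -0.005]
ft_force: [-37.0, 5.3, 17.6]
width: 0.0003
grasp_force: 18.4
```

At the stop; retreat and check everything.

Emit:
{"method": "move_arm", "body": {
  "targets": [
    [0,[-20,0,0],0],
    [0,[-40,0,0],0],
    [0,[-30,0,-40],0],
    [0,[0,0,-60],0],
    [0,[0,0,-40],0],
    [0,[0,0,0],0]
  ]
}}

```text
time: 40.62
tcp_pos: [0.4742, -0.4301, 0.2239]
eef_rot: [0.002, 0.995, -0.101, 0.002]
ft_force: [-0.7, 0.0, 0.6]
width: 0.0001
grasp_force: 0.0
```

```bash
python3 - <<'E'
from w import *
p,st=look(['lever','lever_base'],None,{'lever':.092,'lever_base':.025})
s=snapshot('scene'); save(s,'end'); t=snapshot('top')
for l,z in [('bush_mid',.03),('channel_mid',.03),('strip_mid',.03),('coupler_mid',.02),('gauge_mid',.125)]:
    for q in (t,s):
        for r in sil(q,l)[:1]:
            b=r['box']; print(l,round(r['p'],2),at(q,b[0]+b[2]/2,b[1]+b[3]/2,z).round(3))
E
```

```text
tcp [ 0.4742 -0.4301  0.2239] [ 0.002  0.995 -0.101  0.002]
lever 0.97 [261.0, 64.1, 31.6, 57.3] [277.7  84.1] [ 0.5714 -0.45    0.092 ] rect [ 565. -449.] [26. 47.] 78
lever_base 0.7 [259.1, 62.0, 43.7, 93.0] [277.9 112.4] [ 0.5495 -0.4459  0.025 ] rect [ 554. -447.] [48. 98.] 79
lever_base 0.66 [0.0, 27.7, 20.1, 38.7] [ 8. 49.] [ 0.742  -0.1122  0.025 ] rect [ 746. -115.] [42. 60.] 84
bush_mid 0.71 [ 0.507 -0.291  0.03 ]
bush_mid 0.58 [ 0.514 -0.278  0.03 ]
channel_mid 0.71 [ 0.493 -0.208  0.03 ]
channel_mid 0.82 [ 0.509 -0.191  0.03 ]
strip_mid 0.62 [ 0.616 -0.205  0.03 ]
strip_mid 0.54 [ 0.621 -0.204  0.03 ]
coupler_mid 0.73 [ 0.62  -0.301  0.02 ]
coupler_mid 0.71 [ 0.616 -0.287  0.02 ]
gauge_mid 0.43 [0.625 0.053 0.125]
gauge_mid 0.86 [0.652 0.07  0.125]
```

View pics/end.png

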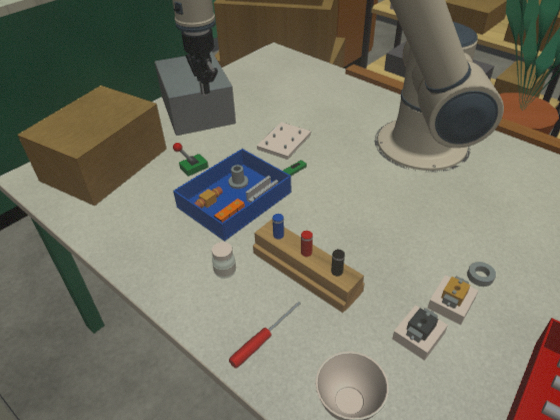

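The final picture shows all four fittings in the tray and the red pin in the rack at (306,243). The lever is thrown over, with its ball at (178,147), and the robot is clear of everything.

```bash
python3 -c "from cell import job_done; print(job_done())"
```

```text
the job is handed in; nothing more can be done
None
```

The job is done and handed in, with no verdict returned: the red gauge pin went home in the brass terminal, then the steel one, then back in its rack hole; all four fittings are in the blue tray; and the accept lever was pushed over to its stop.

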